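# Put the stamping set away

## Robot

A 6-joint arm with a two-finger parallel gripper is mounted at the origin on the work surface. World frame = base frame: x ahead of the robot, y to its left, z up, the work surface at z = 0. Lengths are in m, angles in rad, forces in N, time in s.
With the tool pointing down it reaches from about 0.35 to 0.775 m from the base axis. Payload 5.5 kg.
Tool frame: the origin (TCP) lies at the very end of the fingers, on their centre line; the grasp point (between the pads) lies 19 mm behind it; z points along the fingers, y is the line along which they close (so a half turn about z gives the same grasp; the last joint's range is limited). The gripper opens to 85 mm and grips with 20 to 120 N. Pads are 22 mm wide; open, the fingers measure 114 mm over their backs; the gripper's body (76 mm by 85 mm) begins 54 mm behind the grasp point. The pads swing forward as they close: fully open they stand 13 mm farther back than shut.
Start: joints at [-1.474, 0.313, 0.046, 1.304, 0, 1.431], TCP at [0.135, -0.559, 0.206] pointing down, gripper open.
Joint ranges: [-2.76, 2.76], [-0.86, 1.69], [-1.03, 1.26], [-2.2, 2.34], [-1.47, 1.5], [-3.14, 3.14]. Speed limits (rad/s): [2.57, 2.57, 3.14, 3.14, 3.14, 3.14].

## Interface

Orientations are given as a unit quaternion [w, x, y, z].
In Python, from workcell import env, imaging, ticket gives the robot as it stands. The module is installed in compiled form; this text tells all that it offers.
- The arm moves only by the tool apply_moves, never from a script. Its argument "rows" is a list of rows, each an object with "xyz": the shift along the tool's x, y, z in mm, a list of three; "turn": the turn, a rotation vector about the tool's x, y, z in rad, a list of three; "grip": the opening, from 0 (shut) to 1 (fully open). A call has 1 to 12 rows; each row is the pose to reach, as a shift and turn from the pose commanded when the call began, along the tool's axes at that moment; what a row does not reach only later rows make up. A row lasts 1/12 s, in which the tool goes at most 41.7 mm and 7.16 degrees, less where a joint would pass 70% of its speed; a pose out of reach is approached as far as the arm can. A call with a gripper value outside its range is refused whole. The fingers move at their own pace and stop on an object; "force" is the grip in N (left out, the last holds). Time passes only in rows, so rows that repeat a pose let the fingers close. It gives the time, the measured TCP pose, the force, the opening and the grip force at its end, in the units of the state.
- env.get_state(): the state, without advancing time (a new reading comes with each control period).
- imaging.read_camera(name): name is "scene" or "top"; returns a dict with "color" (384x512x3 uint8, blue, green, red), "z_map" (384x512 float32, m along the optical axis (not along the pixel's ray), 0 where there is no reading), "camera_matrix" (3x3 intrinsics, pixels), "k1" (the pictures are not rectified: a ray, as slopes to the right and down, at radius r is drawn at 1 + k1 r^2 times it, then the intrinsics apply), "view" (4x4, takes a point from world to camera coordinates). Camera axes: x right, y down, z forward; pixel columns grow to the right and rows downward; lengths in m; the calibration is good to about 2 mm. A picture is of the moment at which its call begins.
- ticket.hand_in(): hands the job in; it is judged then, once.
The state is a dict: "clock": time; "joint_pos": joint angles; "qvel": joint speeds; "tau": joint torques, N m; "tcp_pos": TCP position; "orientation": TCP orientation; "wrist_force": force on the tool from outside, world axes, zero at the start; "ft_torque": the same for the moment, N m; "finger_gap": finger opening in m; "grip_force": force on a finger pad.
Only numpy, scipy, OpenCV 4.12 (cv2) and the standard library are available. Lean on these libraries where they do the work, as an engineer would, in place of code of your own. Each camera call takes 0.05 s, during which the arm holds its last target. There are 200 camera calls.

## Task

Put the stamping set away: set each of the three wooden stamps upright in the shallow tray of its own shape and size, lying flat inside the rim, and slide the ink pad in beneath the low roof of its dock until it is fully home against the back stop. Do not tip over the clear water pot, and let go of everything at the end.

Things in the scene. Friction and masses are not known exactly. Their poses are not given: they have to be found in the camera images.
- stamp_large: Wooden printing stamp, 62 mm tall over all. Origin: centre of its underside; z up. Large round stamp: disc-shaped block 60 mm across, 18 mm high with a black rubber underside; on its centre stands a round wooden knob, 24 mm across, from 18 to 62 mm above the underside: the place to grip. Starts upright on the table, 60 to 130 g, any yaw (it is round, so yaw does not matter).
- stamp_small: Wooden printing stamp, 62 mm tall over all. Origin: centre of its underside; z up. Small round stamp: disc-shaped block 40 mm across, 18 mm high with a black rubber underside; on its centre stands a round wooden knob, 24 mm across, from 18 to 62 mm above the underside: the place to grip. Starts upright on the table, 40 to 90 g, any yaw (it is round, so yaw does not matter).
- stamp_oblong: Wooden printing stamp, 62 mm tall over all. Origin: centre of its underside; z up. Oblong stamp: block 72 mm along its x by 40 mm along its y, 18 mm high with a black rubber underside; on its centre stands a wooden grip bar, 44 mm along x and 18 mm thick along y, from 18 to 62 mm above the underside: grip it across the 18 mm. Starts upright on the table, 70 to 140 g.
- rest_large: Large round tray, 84 mm outside and 76 mm inside the rim, for the large round stamp. Stays fixed on the table. Origin: centre of its underside on the table; z up. Its grey floor is 4 mm above the table; the dark wooden rim around it is 4 mm thick and its top is 10 mm above the table. 
- rest_small: Small round tray, 64 mm outside and 56 mm inside the rim, for the small round stamp. Stays fixed on the table. Origin: centre of its underside on the table; z up. Its grey floor is 4 mm above the table; the dark wooden rim around it is 4 mm thick and its top is 10 mm above the table. 
- rest_oblong: Oblong tray, 96 mm along its x by 64 mm along its y outside, 88 by 56 mm inside the rim, for the oblong stamp (long side along long side, either way round). Stays fixed on the table. Origin: centre of its underside on the table; z up. Its grey floor is 4 mm above the table; the dark wooden rim around it is 4 mm thick and its top is 10 mm above the table. 
- ink_pad: Ink pad on a flat wooden board 110 (its x) x 70 (y) x 8 mm, 140-280 g. Origin: centre of underside; z up. Black pad on the front (+x) part, top 14 mm up. Upright wooden grip bar at the rear, centred at x -30 mm, y 0: 36 mm along x, 14 mm thick along y (grip across this), top 54 mm up. Centre of mass near x -16 mm. Starts flat on the table.
- dock: Fixed wooden dock. Origin: on the table, midway between two walls 84 mm apart inside; z up. Pad slides in on the table along dock +x, black end first, from the side with a thin grey sheet. Walls start at x -5 mm; roof x 3 to 65, 104 wide, underside 24, top 34 mm up; back stop at x 57. Home: pad origin at dock origin (stop 2 mm beyond), axes alike, grip bar free in front of the roof.
- water_pot: Clear plastic pot, open at the top, 56 mm across and 70 mm tall, standing loose among the things. Origin: centre of its underside; z up. Must not be tipped over.
Mind the look-alikes: they are no part of the job. What is shaped like the rest_large but pink or purple is not meant.

How it is judged:
By the outcome, as a careful person would: the job done as asked, in the order asked, and still so for the second after the job is handed in, with the robot touching nothing.
It also fails if it takes over 107 s, if anything falls off the work surface, if the arm or the gripper's body presses on something with over 40 N, if the wrist force passes 120 N, or if a joint passes its speed limit or range.

## Working session

There is one attempt and no reset: what is moved stays moved. The work goes in short steps, Python scripts to look and compute and a tool call to move; the robot and the scene stay as the last step left them, time stands still between calls to the robot, and variables do not carry over. Pictures are saved under pics/ and viewed, at most 14 in all, crops included, and the job is handed in when it is done.

Besides the shell and the picture viewer there is one more tool, called after "Request:" as a command line: name --argument value ..., lists and objects as JSON in quotes. apply_moves: Moves the arm, as the interface text tells. Its arguments: {"type":"object","properties":{"rows":{"type":"array"},"force":{"type":"number"}},"required":["rows"]}

```bash
mkdir -p pics
cat > h.py <<'E'
import numpy as np, cv2
from workcell import env, imaging, ticket
from scipy.spatial.transform import Rotation as R
def cam(n):
    return imaging.read_camera(n)
def rays(c,uv):
    K=c["camera_matrix"];uv=np.atleast_2d(uv).astype(float)
    d=np.c_[(uv[:,0]-K[0,2])/K[0,0],(uv[:,1]-K[1,2])/K[1,1]]
    s=d.copy()
    for _ in range(20): s=d/(1+c["k1"]*(s**2).sum(1,keepdims=True))
    return np.c_[s,np.ones(len(s))]
def onplane(c,uv,z):
    V=c["view"];Rt=V[:3,:3].T;o=-Rt@V[:3,3];d=rays(c,uv)@V[:3,:3]
    return o+d*((z-o[2])/d[:,2])[:,None]
def cloud(c):
    h,w=c["z_map"].shape;u,v=np.meshgrid(np.arange(w),np.arange(h))
    p=rays(c,np.c_[u.ravel(),v.ravel()])*c["z_map"].reshape(-1,1)
    return ((p-c["view"][:3,3])@c["view"][:3,:3]).reshape(h,w,3)
E
python3 - <<'E'
from h import *
for n in("top","scene"):
    c=cam(n);cv2.imwrite(f"pics/{n}0.png",cv2.resize(c["color"],(800,600)))
    print(n,c["camera_matrix"].round(1).tolist(),c["k1"],c["view"].round(3).tolist())
    import pickle;pickle.dump(c,open(n+"0.pkl","wb"))
s=env.get_state();print(s)
E
```

```text
top [[359.7, 0.0, 258.7], [0.0, 359.7, 193.5], [0.0, 0.0, 1.0]] 0.023831297568834144 [[0.006, -1.0, -0.007, 0.027], [-0.997, -0.006, -0.072, 0.428], [0.072, 0.008, -0.997, 1.114], [0.0, 0.0, 0.0, 1.0]]
scene [[378.8, 0.0, 258.7], [0.0, 378.8, 189.0], [0.0, 0.0, 1.0]] -0.11577270809717304 [[0.201, 0.98, -0.01, -0.108], [0.85, -0.179, -0.496, -0.341], [-0.487, 0.091, -0.868, 1.19], [0.0, 0.0, 0.0, 1.0]]
{'clock': 0.1, 'joint_pos': array([-1.47358269e+00,  3.13904032e-01,  4.51197562e-02,  1.30363296e+00,
       -1.08843206e-05,  1.43116204e+00]), 'qvel': array([-0.00071019, -0.00315742,  0.0019064 ,  0.00011089, -0.00014619,
       -0.00174647]), 'tau': array([ 1.54745245e-03, -4.81726348e+01,  2.99244529e+01,  1.27762451e-02,
       -2.45660649e-04, -1.04768128e-05]), 'tcp_pos': array([ 0.13483712, -0.55845561,  0.20532131]), 'orientation': array([-8.10389143e-04,  9.92995747e-01,  1.18147320e-01,  1.17478133e-05]), 'wrist_force': array([ 1.10725962, -0.12013836, -0.98038999]), 'ft_torque': array([ 0.0089039 ,  0.02612796, -0.01448078]), 'grip_force': 0.0, 'finger_gap': 0.08549376980237638}
```

View pics/top0.png

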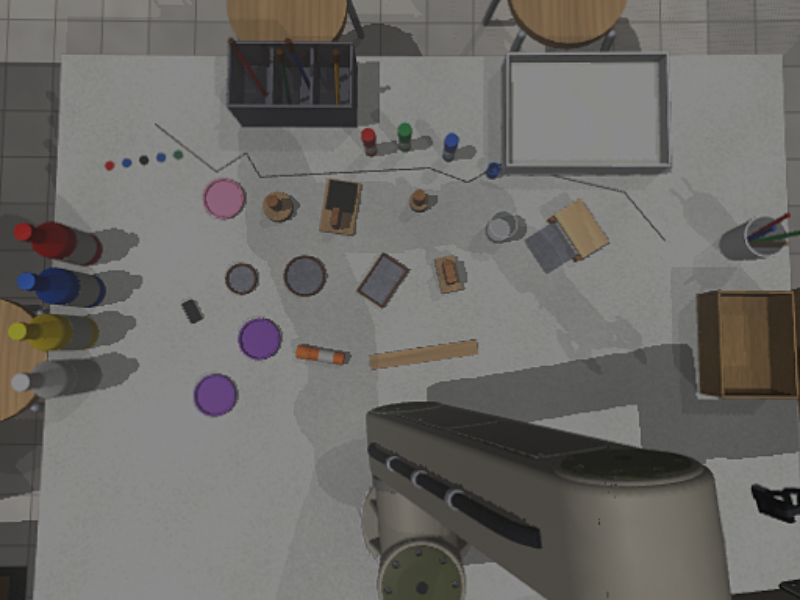

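View pics/scene0.png

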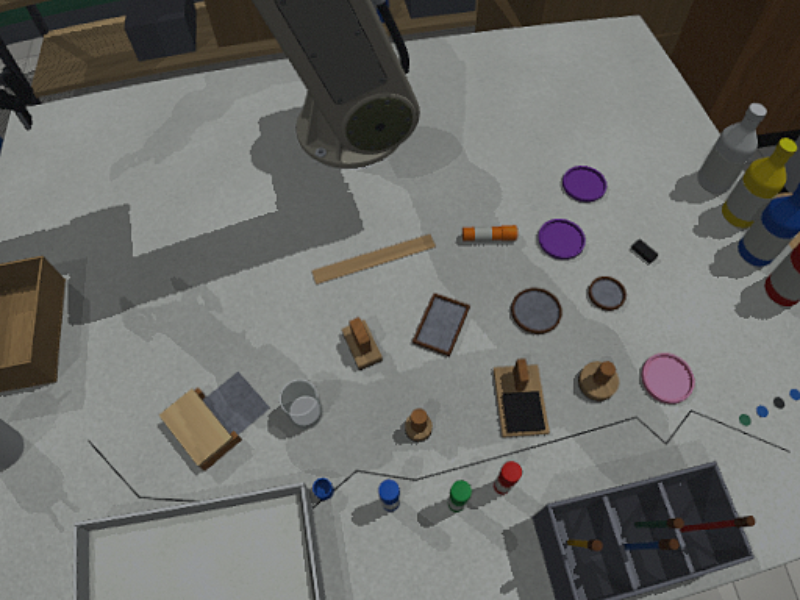

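Top view (800×600 scale): large stamp (278,207), small stamp (420,200), oblong stamp (449,273); trays large (305,276), small (241,279), oblong (383,281); pad (341,207), pot (505,228), dock roof (580,230) with sheet at (550,247). The pink and purple discs are decoys. The scene view agrees.

```bash
cat > m.py <<'E'
from h import *
import pickle
C={n:pickle.load(open(n+"0.pkl","rb")) for n in("top","scene")}
P={n:cloud(c) for n,c in C.items()}
T=C["top"]
def ap(u,v,z): return onplane(T,[[u*.64,v*.64]],z)[0]
def rect(p):
    r=cv2.minAreaRect((p*1000).astype(np.float32));(c,(a,b),t)=r
    if a<b:a,b,t=b,a,t+90
    return np.round(c,1),round(a,1),round(b,1),round(((t+90)%180)-90,1)
g=ap(341,150,0); print("table z",[np.median(P[n][(abs(P[n][...,0]-g[0])<.02)&(abs(P[n][...,1]-g[1])<.02)][:,2]).round(4) for n in P])
app={"L":(278,207,.06),"S":(420,200,.06),"O":(449,270,.06),"pad":(338,215,.05),"pot":(505,228,.03),"roof":(580,230,.034)}
for k,(u,v,z) in app.items():
    a=ap(u,v,z)
    for n in P:
        p=P[n].reshape(-1,3);p=p[np.linalg.norm(p[:,:2]-a[:2],axis=1)<(.075 if k in("pad","roof") else .045)]
        lo,hi={"pad":(.045,.06),"pot":(.03,.08),"roof":(.029,.04)}.get(k,(.054,.07))
        q=p[(p[:,2]>lo)&(p[:,2]<hi)]
        print(k,n,a[:2].round(3),len(q),(q.mean(0)*1000).round(1) if len(q) else"",rect(q[:,:2]) if len(q)>4 else"")
        if k in("pad","O"):
            q=p[(p[:,2]>(.005 if k=="pad" else .014))&(p[:,2]<(.017 if k=="pad" else .023))];print("  base",len(q),rect(q[:,:2]),(q.mean(0)*1000).round(1))
# trays: dark outline rim contours; threshold non-white
for n,c in C.items():
    hsv=cv2.cvtColor(c["color"],cv2.COLOR_BGR2HSV)
    # dark rim + grey floor: estimated by local background
    gray=c["color"].max(2)
    bg=cv2.medianBlur(gray,81);m=(gray.astype(int)<bg*0.78).astype(np.uint8)
    cs,_=cv2.findContours(m,cv2.RETR_EXTERNAL,cv2.CHAIN_APPROX_NONE)
    for k,(u,v) in {"rL":(305,276),"rS":(241,279),"rO":(383,281),"sheet":(550,250)}.items():
        a=ap(u,v,.01 if k!="sheet" else .001)
        for q in cs:
            if cv2.contourArea(q)<80: continue
            w=onplane(c,q[:,0],.01 if k!="sheet" else .001)[:,:2]
            if cv2.pointPolygonTest((w*1000).astype(np.float32),tuple(map(float,a[:2]*1000)),False)>0: print(k,n,rect(w))
E
python3 m.py
```

```text
table z [np.float64(-0.0009), np.float64(0.0011)]
L top [0.61  0.277] 48 [622.5 289.1  60.5] (array([622.2, 290. ]), 22.9, 21.2, 87.0)
L scene [0.61  0.277] 94 [625.9 286.8  61.9] (array([624.6, 287.4]), 23.9, 23.3, -17.1)
S top [ 0.625 -0.001] 49 [635.7   2.9  60.4] (array([636.1,   3.3]), 21.4, 21.4, -89.9)
S scene [ 0.625 -0.001] 97 [6.374e+02 6.000e-01 6.260e+01] (array([636.9,   1.4]), 23.3, 22.1, -11.9)
O top [ 0.488 -0.057] 87 [486.4 -56.8  60.2] (array([486.3, -57.2]), 43.3, 18.1, 12.7)
  base 174 (array([486.6, -57. ]), 72.1, 40.0, 12.7) [483.4 -56.4  17.4]
O scene [ 0.488 -0.057] 136 [489.3 -59.4  62.4] (array([487.8, -59.6]), 44.8, 17.9, 12.7)
  base 254 (array([487.2, -59.5]), 72.1, 39.7, 14.0) [495.9 -59.5  19.5]
pad top [0.597 0.16 ] 57 [594.8 167.8  52.4] (array([595.1, 168.3]), 35.3, 14.2, -9.9)
  base 556 (array([610.6, 174.2]), 116.1, 109.2, 8.4) [622.8 162.8  10.6]
pad scene [0.597 0.16 ] 112 [597.5 166.1  54. ] (array([596.2, 166.7]), 37.9, 14.8, -7.1)
  base 952 (array([595.9, 155. ]), 148.1, 114.3, -10.1) [623.3 159.9  11.9]
pot top [ 0.577 -0.171] 160 [ 579.2 -160.8   56.3] (array([ 576.6, -158.9]), 54.1, 53.4, 67.8)
pot scene [ 0.577 -0.171] 395 [ 578.  -161.5   55. ] (array([ 579. , -160.3]), 54.2, 54.1, -8.9)
roof top [ 0.572 -0.319] 674 [ 576.6 -320.5   33.1] (array([ 577.4, -320.6]), 104.7, 64.4, 32.2)
roof scene [ 0.572 -0.319] 1172 [ 579.9 -320.7   35.2] (array([ 578.1, -321. ]), 106.1, 62.9, 32.6)
rL top (array([482.1, 231.6]), 86.6, 83.3, 72.5)
rS top (array([475.5, 359.4]), 66.3, 63.8, -88.6)
rO top (array([474.2,  72.7]), 99.6, 68.1, -33.8)
sheet top (array([ 559.8, -296.7]), 142.8, 108.8, -57.7)
rL scene (array([486. , 230.6]), 90.4, 82.7, -39.5)
rS scene (array([478.1, 358.5]), 69.7, 64.2, -44.1)
rO scene (array([476.7,  71.9]), 102.8, 67.3, -33.7)
sheet scene (array([ 558.3, -301.7]), 147.8, 115.5, -55.5)
```

```bash
cat > w.py <<'E'
import sys
from h import *
# args: x,y,z,theta(deg)... in mm -> shift/turn in current tool axes
s=env.get_state();p=s["tcp_pos"]*1000;q=s["orientation"];Rc=R.from_quat([q[1],q[2],q[3],q[0]])
print("t",round(s["clock"],2),"p",p.round(1),"gap",round(s["finger_gap"]*1000,1),"gf",round(s["grip_force"],1),"F",s["wrist_force"].round(1))
for a in sys.argv[1:]:
    x,y,z,t=map(float,a.split(","))
    Rt=R.from_euler("z",t,degrees=True)*R.from_euler("x",180,degrees=True)
    print(a,Rc.inv().apply(np.array([x,y,z])-p).round(1).tolist(),(Rc.inv()*Rt).as_rotvec().round(3).tolist())
E
python3 w.py 624,288,130,110
```

```text
t 0.1 p [ 134.8 -558.5  205.3] gap 85.5 gf 0.0 F [ 1.1 -0.1 -1. ]
624,288,130,110 [674.1, -707.9, 76.6] [-0.001, -0.002, -1.683]
```

Request:
apply_moves --rows '[{"xyz": [674,-708,76],"turn": [0,0,-1.683],"grip": 0.7},{"xyz": [674,-708,76],"turn": [0,0,-1.683],"grip": 0.7},{"xyz": [674,-708,76],"turn": [0,0,-1.683],"grip": 0.7},{"xyz": [674,-708,76],"turn": [0,0,-1.683],"grip": 0.7},{"xyz": [674,-708,76],"turn": [0,0,-1.683],"grip": 0.7},{"xyz": [674,-708,76],"turn": [0,0,-1.683],"grip": 0.7},{"xyz": [674,-708,76],"turn": [0,0,-1.683],"grip": 0.7},{"xyz": [674,-708,76],"turn": [0,0,-1.683],"grip": 0.7},{"xyz": [674,-708,76],"turn": [0,0,-1.683],"grip": 0.7},{"xyz": [674,-708,76],"turn": [0,0,-1.683],"grip": 0.7},{"xyz": [674,-708,76],"turn": [0,0,-1.683],"grip": 0.7},{"xyz": [674,-708,76],"turn": [0,0,-1.683],"grip": 0.7}]'

```text
clock: 1.1
tcp_pos: [0.3846, -0.1254, 0.1671]
orientation: [0.0, 0.644, 0.765, -0.0]
wrist_force: [1.7, 0.1, -0.7]
finger_gap: 0.0593
grip_force: 0.0
```

```bash
python3 w.py 624,288,130,110
```

```text
t 1.1 p [ 384.6 -125.4  167.1] gap 59.3 gf 0.0 F [ 1.7  0.1 -0.7]
624,288,130,110 [366.3, 306.6, 37.1] [0.0, 0.0, -0.177]
```

Request:
apply_moves --rows '[{"xyz": [366,306,37],"turn": [0,0,-0.177],"grip": 0.7},{"xyz": [366,306,37],"turn": [0,0,-0.177],"grip": 0.7},{"xyz": [366,306,37],"turn": [0,0,-0.177],"grip": 0.7},{"xyz": [366,306,37],"turn": [0,0,-0.177],"grip": 0.7},{"xyz": [366,306,37],"turn": [0,0,-0.177],"grip": 0.7},{"xyz": [366,306,37],"turn": [0,0,-0.177],"grip": 0.7},{"xyz": [366,306,37],"turn": [0,0,-0.177],"grip": 0.7},{"xyz": [366,306,37],"turn": [0,0,-0.177],"grip": 0.7},{"xyz": [366,306,37],"turn": [0,0,-0.177],"grip": 0.7},{"xyz": [366,306,37],"turn": [0,0,-0.177],"grip": 0.7},{"xyz": [366,306,37],"turn": [0,0,-0.177],"grip": 0.7},{"xyz": [366,306,37],"turn": [0,0,-0.177],"grip": 0.7}]'

```text
clock: 2.1
tcp_pos: [0.6267, 0.2883, 0.1285]
orientation: [-0.0, 0.575, 0.818, 0.0]
wrist_force: [-0.3, -0.2, -0.1]
finger_gap: 0.0595
grip_force: 0.0
```

```bash
python3 w.py 624,288,26,110
```

```text
t 2.1 p [626.7 288.3 128.5] gap 59.5 gf 0.0 F [-0.3 -0.2 -0.1]
624,288,26,110 [0.5, -2.6, 102.5] [-0.0, -0.001, -0.003]
```

Request:
apply_moves --rows '[{"xyz": [0,-2,60],"turn": [0,0,0],"grip": 0.7},{"xyz": [0,-2,60],"turn": [0,0,0],"grip": 0.7},{"xyz": [0,-2,85],"turn": [0,0,0],"grip": 0.7},{"xyz": [0,-2,102],"turn": [0,0,0],"grip": 0.7},{"xyz": [0,-2,102],"turn": [0,0,0],"grip": 0.7},{"xyz": [0,-2,102],"turn": [0,0,0],"grip": 0.2},{"xyz": [0,-2,102],"turn": [0,0,0],"grip": 0.2},{"xyz": [0,-2,102],"turn": [0,0,0],"grip": 0.1},{"xyz": [0,-2,102],"turn": [0,0,0],"grip": 0.1},{"xyz": [0,-2,102],"turn": [0,0,0],"grip": 0.1}]' --force 40

```text
clock: 2.93
tcp_pos: [0.6253, 0.2838, 0.0304]
orientation: [0.001, 0.576, 0.817, 0.001]
wrist_force: [1.4, -0.9, 4.2]
finger_gap: 0.0214
grip_force: 39.3
```

```bash
python3 w.py 626,288,120,110 484,231,100,110 484,231,33,110
```

```text
t 2.93 p [625.3 283.8  30.4] gap 21.4 gf 39.3 F [ 1.4 -0.9  4.2]
626,288,120,110 [3.7, 2.4, -89.6] [0.004, 0.0, -0.006]
484,231,100,110 [-2.3, -150.6, -70.2] [0.004, 0.0, -0.006]
484,231,33,110 [-2.3, -150.8, -3.2] [0.004, 0.0, -0.006]
```

Request:
apply_moves --rows '[{"xyz": [0,0,-20],"turn": [0,0,0],"grip": 0.1},{"xyz": [0,0,-50],"turn": [0,0,0],"grip": 0.1},{"xyz": [0,0,-90],"turn": [0,0,0],"grip": 0.1},{"xyz": [0,0,-90],"turn": [0,0,0],"grip": 0.1},{"xyz": [0,0,-90],"turn": [0,0,0],"grip": 0.1},{"xyz": [0,0,-90],"turn": [0,0,0],"grip": 0.1}]'

```text
clock: 3.43
tcp_pos: [0.6238, 0.2835, 0.1188]
orientation: [0.0, 0.576, 0.817, 0.0]
wrist_force: [0.4, -0.1, 0.1]
finger_gap: 0.0217
grip_force: 39.3
```

```bash
cat > see.py <<'E'
from h import *
import sys
a,b,cc,d=map(int,sys.argv[3:7]);c=cam(sys.argv[1])["color"][b:d,a:cc]
k=min(800/c.shape[1],600/c.shape[0]);cv2.imwrite("pics/"+sys.argv[2],cv2.resize(c,None,fx=k,fy=k,interpolation=cv2.INTER_CUBIC))
E
python3 see.py scene p1.png 250 100 450 250; python3 w.py 484,231,100,110 484,231,33,110
```

```text
t 3.48 p [623.1 283.2 117.5] gap 21.2 gf 39.3 F [-0.2  0.4 -1.5]
484,231,100,110 [-2.4, -148.5, 17.7] [-0.001, 0.0, -0.006]
484,231,33,110 [-2.4, -148.4, 84.7] [-0.001, 0.0, -0.006]
```

View pics/p1.png

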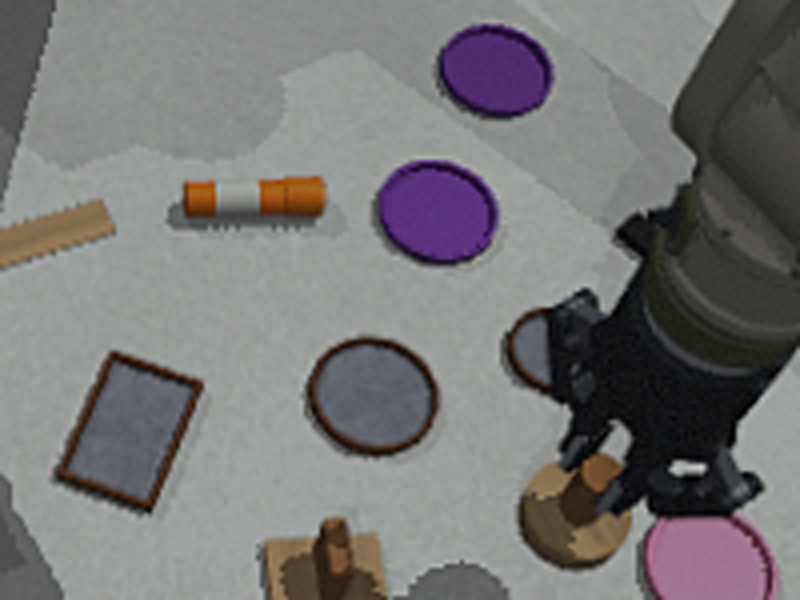

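The crop shows the large stamp hanging from the closing fingers (knob at (600,480)), the trays being empty. Measuring where it hangs by depth.

Run:
```python
from h import *
c=cam("scene");P=cloud(c)
hsv=cv2.cvtColor(c["color"],cv2.COLOR_BGR2HSV)
roi=np.zeros(hsv.shape[:2],bool);roi[205:245,375:412]=1
m=roi&(hsv[...,1]>50)&(hsv[...,0]<30)&(P[...,2]>.03)
p=P[m]*1000;print(len(p))
h=np.histogram(p[:,2],bins=np.arange(60,170,6));print(list(zip(h[1],h[0])))
def rect(p):return cv2.minAreaRect(p[:,:2].astype(np.float32))
z=p[:,2]
med=[(lo,rect(p[(z>=lo)&(z<lo+12)]) ) for lo in range(84,160,12) if ((z>=lo)&(z<lo+12)).sum()>4]
for x in med:print(x)
```

```text
560
[(np.int64(60), np.int64(0)), (np.int64(66), np.int64(0)), (np.int64(72), np.int64(0)), (np.int64(78), np.int64(0)), (np.int64(84), np.int64(2)), (np.int64(90), np.int64(11)), (np.int64(96), np.int64(31)), (np.int64(102), np.int64(287)), (np.int64(108), np.int64(64)), (np.int64(114), np.int64(14)), (np.int64(120), np.int64(17)), (np.int64(126), np.int64(14)), (np.int64(132), np.int64(12)), (np.int64(138), np.int64(12)), (np.int64(144), np.int64(32)), (np.int64(150), np.int64(56)), (np.int64(156), np.int64(0)), (np.int64(162), np.int64(0))]
(84, ((633.80908203125, 267.8026428222656), (47.939666748046875, 13.505111694335938), 29.243778228759766))
(96, ((625.2322998046875, 282.1458435058594), (59.15006637573242, 48.74698257446289), 33.13501739501953))
(108, ((627.2053833007812, 280.8064270019531), (55.09156799316406, 43.20931625366211), 31.206748962402344))
(120, ((623.4558715820312, 280.1445617675781), (22.911380767822266, 8.683867454528809), 15.8682279586792))
(132, ((627.7503662109375, 279.500244140625), (28.695283889770508, 5.7151055335998535), 10.364805221557617))
(144, ((624.8033447265625, 287.1322326660156), (40.45458221435547, 25.34461212158203), 23.964412689208984))
```

Request:
apply_moves --rows '[{"xyz": [-2,-148,10],"turn": [0,0,0],"grip": 0.1},{"xyz": [-2,-148,10],"turn": [0,0,0],"grip": 0.1},{"xyz": [-2,-148,10],"turn": [0,0,0],"grip": 0.1},{"xyz": [-2,-148,10],"turn": [0,0,0],"grip": 0.1},{"xyz": [-2,-148,40],"turn": [0,0,0],"grip": 0.1},{"xyz": [-2,-148,60],"turn": [0,0,0],"grip": 0.1},{"xyz": [-2,-148,65],"turn": [0,0,0],"grip": 0.1},{"xyz": [-2,-148,65],"turn": [0,0,0],"grip": 0.1},{"xyz": [-2,-148,65],"turn": [0,0,0],"grip": 0.1}]'

```text
clock: 4.28
tcp_pos: [0.4848, 0.2317, 0.053]
orientation: [-0.0, 0.576, 0.817, -0.001]
wrist_force: [0.1, -0.9, -0.3]
finger_gap: 0.0215
grip_force: 39.5
```

```bash
python3 w.py 484,231,34,110 484,231,120,110
```

```text
t 4.28 p [484.8 231.7  53. ] gap 21.5 gf 39.5 F [ 0.1 -0.9 -0.3]
484,231,34,110 [-0.4, -1.0, 19.0] [-0.001, -0.0, -0.006]
484,231,120,110 [-0.4, -1.1, -67.0] [-0.001, -0.0, -0.006]
```

Request:
apply_moves --rows '[{"xyz": [0,0,12],"turn": [0,0,0],"grip": 0.1},{"xyz": [0,-1,17],"turn": [0,0,0],"grip": 0.1},{"xyz": [0,-1,18.5],"turn": [0,0,0],"grip": 0.1},{"xyz": [0,-1,18.5],"turn": [0,0,0],"grip": 0.1},{"xyz": [0,-1,18.5],"turn": [0,0,0],"grip": 0.6},{"xyz": [0,-1,18.5],"turn": [0,0,0],"grip": 0.6},{"xyz": [0,-1,18.5],"turn": [0,0,0],"grip": 0.6},{"xyz": [0,-1,0],"turn": [0,0,0],"grip": 0.7},{"xyz": [0,-1,-40],"turn": [0,0,0],"grip": 0.7},{"xyz": [0,-1,-75],"turn": [0,0,0],"grip": 0.7},{"xyz": [0,-1,-75],"turn": [0,0,0],"grip": 0.7}]'

```text
clock: 5.2
tcp_pos: [0.4885, 0.2329, 0.1358]
orientation: [0.004, 0.576, 0.817, 0.005]
wrist_force: [0.9, 0.7, 0.3]
finger_gap: 0.0597
grip_force: 0.0
```

```bash
python3 w.py 637,2,120,110
```

```text
t 5.2 p [488.5 232.9 135.8] gap 59.7 gf 0.0 F [0.9 0.7 0.3]
637,2,120,110 [-267.4, 62.0, 16.7] [0.012, 0.001, -0.006]
```

Request:
apply_moves --rows '[{"xyz": [-268,60,14],"turn": [0,0,0],"grip": 0.7},{"xyz": [-268,60,14],"turn": [0,0,0],"grip": 0.7},{"xyz": [-268,60,14],"turn": [0,0,0],"grip": 0.7},{"xyz": [-268,60,14],"turn": [0,0,0],"grip": 0.7},{"xyz": [-268,60,14],"turn": [0,0,0],"grip": 0.7},{"xyz": [-268,60,14],"turn": [0,0,0],"grip": 0.7},{"xyz": [-268,60,14],"turn": [0,0,0],"grip": 0.7},{"xyz": [-268,60,35],"turn": [0,0,0],"grip": 0.7},{"xyz": [-268,60,50],"turn": [0,0,0],"grip": 0.7},{"xyz": [-268,60,50],"turn": [0,0,0],"grip": 0.7},{"xyz": [-268,60,50],"turn": [0,0,0],"grip": 0.7}]'

```text
clock: 6.12
tcp_pos: [0.6299, -0.0008, 0.0775]
orientation: [-0.001, 0.576, 0.817, -0.001]
wrist_force: [-0.6, -0.1, 0.6]
finger_gap: 0.0597
grip_force: 0.0
```

```bash
python3 see.py top p2.png 130 90 330 240; python3 w.py 637,2,28,110
```

```text
t 6.17 p [ 6.307e+02 -6.000e-01  7.870e+01] gap 59.7 gf 0.0 F [-0.2 -0.1  0.1]
637,2,28,110 [0.3, 6.8, 50.7] [-0.0, 0.0, -0.006]
```

View pics/p2.png

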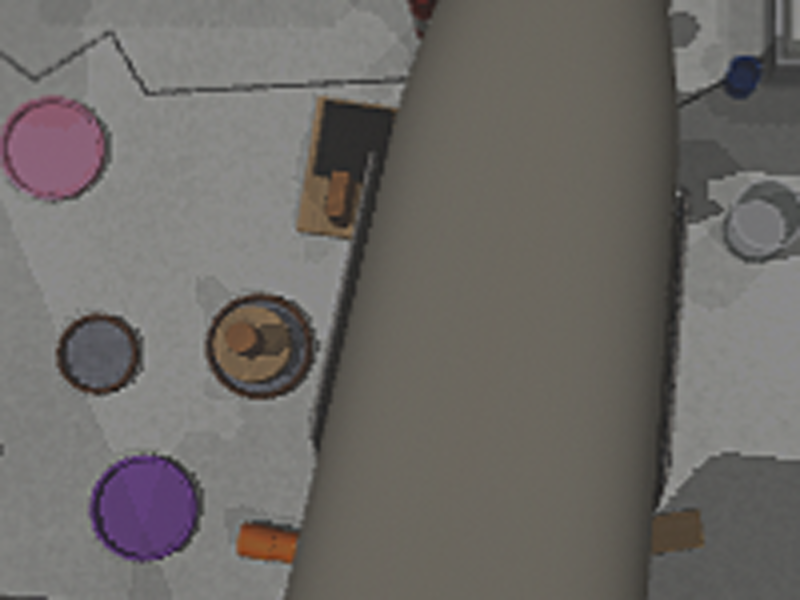

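The crop shows the large stamp seated in its tray (block at (253,343), tray centre (261,347)), inside the rim. On to the small stamp.

Request:
apply_moves --rows '[{"xyz": [0,7,20],"turn": [0,0,0],"grip": 0.7},{"xyz": [0,7,40],"turn": [0,0,0],"grip": 0.7},{"xyz": [0,7,50],"turn": [0,0,0],"grip": 0.7},{"xyz": [0,7,50],"turn": [0,0,0],"grip": 0.7},{"xyz": [0,7,50],"turn": [0,0,0],"grip": 0.2},{"xyz": [0,7,50],"turn": [0,0,0],"grip": 0.1},{"xyz": [0,7,50],"turn": [0,0,0],"grip": 0.1},{"xyz": [0,7,50],"turn": [0,0,0],"grip": 0.1},{"xyz": [0,7,50],"turn": [0,0,0],"grip": 0.1},{"xyz": [0,7,50],"turn": [0,0,0],"grip": 0.1}]'

```text
clock: 7.0
tcp_pos: [0.6384, 0.0014, 0.0301]
orientation: [0.001, 0.576, 0.817, 0.001]
wrist_force: [-1.9, 0.0, 5.5]
finger_gap: 0.0214
grip_force: 39.1
```

```bash
python3 w.py 637,2,130,110 477,359,130,110
```

```text
t 7.0 p [638.4   1.4  30.1] gap 21.4 gf 39.1 F [-1.9  0.   5.5]
637,2,130,110 [0.9, -0.9, -99.9] [0.002, 0.001, -0.006]
477,359,130,110 [390.9, -31.5, -100.5] [0.002, 0.001, -0.006]
```

Request:
apply_moves --rows '[{"xyz": [0,0,-35],"turn": [0,0,0],"grip": 0.1},{"xyz": [0,0,-70],"turn": [0,0,0],"grip": 0.1},{"xyz": [38,-3,-98],"turn": [0,0,0],"grip": 0.1},{"xyz": [390,-31,-98],"turn": [0,0,0],"grip": 0.1},{"xyz": [390,-31,-98],"turn": [0,0,0],"grip": 0.1},{"xyz": [390,-31,-98],"turn": [0,0,0],"grip": 0.1},{"xyz": [390,-31,-98],"turn": [0,0,0],"grip": 0.1},{"xyz": [390,-31,-98],"turn": [0,0,0],"grip": 0.1},{"xyz": [390,-31,-98],"turn": [0,0,0],"grip": 0.1},{"xyz": [390,-31,-98],"turn": [0,0,0],"grip": 0.1},{"xyz": [390,-31,-98],"turn": [0,0,0],"grip": 0.1},{"xyz": [390,-31,-98],"turn": [0,0,0],"grip": 0.1}]'

```text
clock: 8.0
tcp_pos: [0.4748, 0.3619, 0.1267]
orientation: [-0.0, 0.575, 0.818, 0.001]
wrist_force: [0.0, -0.1, -0.7]
finger_gap: 0.0212
grip_force: 39.2
```

Request:
apply_moves --rows '[{"xyz": [0,0,0],"turn": [0,0,0],"grip": 0.1},{"xyz": [0,0,30],"turn": [0,0,0],"grip": 0.1},{"xyz": [0,0,55],"turn": [0,0,0],"grip": 0.1},{"xyz": [0,0,70],"turn": [0,0,0],"grip": 0.1},{"xyz": [0,0,70],"turn": [0,0,0],"grip": 0.1},{"xyz": [0,0,70],"turn": [0,0,0],"grip": 0.1},{"xyz": [0,0,70],"turn": [0,0,0],"grip": 0.1}]'

```text
clock: 8.58
tcp_pos: [0.4779, 0.3585, 0.0575]
orientation: [0.0, 0.576, 0.817, 0.001]
wrist_force: [0.5, -0.3, -0.1]
finger_gap: 0.0217
grip_force: 39.3
```

```bash
python3 see.py scene p3.png 330 130 450 220; python3 w.py 477,359,34,110
```

```text
t 8.63 p [478.3 358.7  57.9] gap 21.3 gf 39.3 F [ 0.4  0.1 -0.5]
477,359,34,110 [0.7, -1.2, 23.9] [0.003, -0.0, -0.007]
```

View pics/p3.png

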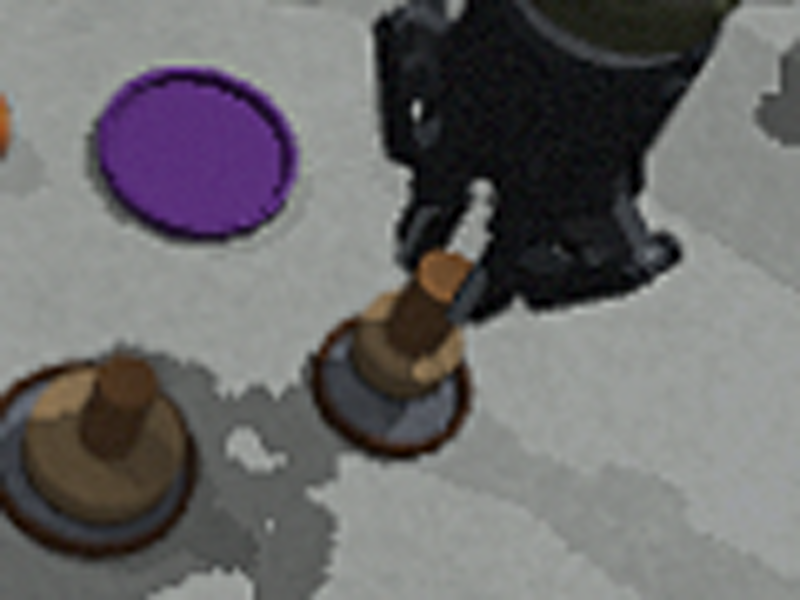

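The large stamp lies flat in its tray (95,450). The small stamp hangs over its tray (block (405,345), tray (393,385)), as expected from height parallax.

Request:
apply_moves --rows '[{"xyz": [0,-1,14],"turn": [0,0,0],"grip": 0.1},{"xyz": [0,-1,20],"turn": [0,0,0],"grip": 0.1},{"xyz": [0,-1,23.5],"turn": [0,0,0],"grip": 0.1},{"xyz": [0,-1,23.5],"turn": [0,0,0],"grip": 0.1},{"xyz": [0,-1,23.5],"turn": [0,0,0],"grip": 0.6},{"xyz": [0,-1,23.5],"turn": [0,0,0],"grip": 0.6},{"xyz": [0,-1,23.5],"turn": [0,0,0],"grip": 0.6},{"xyz": [0,-1,0],"turn": [0,0,0],"grip": 0.6},{"xyz": [0,-1,-40],"turn": [0,0,0],"grip": 0.6},{"xyz": [0,-1,-75],"turn": [0,0,0],"grip": 0.6},{"xyz": [0,-1,-75],"turn": [0,0,0],"grip": 0.6},{"xyz": [0,-1,-75],"turn": [0,0,0],"grip": 0.6}]'

```text
clock: 9.63
tcp_pos: [0.478, 0.3592, 0.1342]
orientation: [0.001, 0.576, 0.817, 0.003]
wrist_force: [-0.7, 0.5, -0.5]
finger_gap: 0.051
grip_force: 0.0
```

```bash
python3 w.py 487,-58,120,192.7
```

```text
t 9.63 p [478.  359.2 134.2] gap 51.0 gf 0.0 F [-0.7  0.5 -0.5]
487,-58,120,192.7 [-396.0, -131.9, 13.0] [0.005, 0.003, -1.449]
```

Path at z≈130 clears the stamps (66 mm).

Request:
apply_moves --rows '[{"xyz": [-396,-132,13],"turn": [0,0,-1.449],"grip": 0.6},{"xyz": [-396,-132,13],"turn": [0,0,-1.449],"grip": 0.6},{"xyz": [-396,-132,13],"turn": [0,0,-1.449],"grip": 0.6},{"xyz": [-396,-132,13],"turn": [0,0,-1.449],"grip": 0.6},{"xyz": [-396,-132,13],"turn": [0,0,-1.449],"grip": 0.6},{"xyz": [-396,-132,13],"turn": [0,0,-1.449],"grip": 0.6},{"xyz": [-396,-132,13],"turn": [0,0,-1.449],"grip": 0.6},{"xyz": [-396,-132,13],"turn": [0,0,-1.449],"grip": 0.6},{"xyz": [-396,-132,13],"turn": [0,0,-1.449],"grip": 0.6},{"xyz": [-396,-132,13],"turn": [0,0,-1.449],"grip": 0.6},{"xyz": [-396,-132,13],"turn": [0,0,-1.449],"grip": 0.6},{"xyz": [-396,-132,13],"turn": [0,0,-1.449],"grip": 0.6}]'

```text
clock: 10.63
tcp_pos: [0.4842, -0.0638, 0.1167]
orientation: [-0.001, -0.065, 0.998, -0.001]
wrist_force: [0.2, 0.7, -0.0]
finger_gap: 0.0511
grip_force: 0.0
```

Request:
apply_moves --rows '[{"xyz": [0,0,0],"turn": [0,0,0],"grip": 0.6},{"xyz": [0,0,0],"turn": [0,0,0],"grip": 0.6},{"xyz": [0,0,0],"turn": [0,0,0],"grip": 0.6}]'

```text
clock: 10.88
tcp_pos: [0.4841, -0.0582, 0.1175]
orientation: [-0.001, -0.064, 0.998, 0.0]
wrist_force: [-0.2, 0.7, 0.1]
finger_gap: 0.0512
grip_force: 0.0
```

```bash
python3 w.py 487,-58,28,192.7
```

```text
t 10.88 p [484.1 -58.2 117.5] gap 51.2 gf 0.0 F [-0.2  0.7  0.1]
487,-58,28,192.7 [-3.0, -0.2, 89.5] [0.001, -0.002, -0.094]
```

Request:
apply_moves --rows '[{"xyz": [-3,0,30],"turn": [0,0,-0.094],"grip": 0.6},{"xyz": [-3,0,60],"turn": [0,0,-0.094],"grip": 0.6},{"xyz": [-3,0,80],"turn": [0,0,-0.094],"grip": 0.6},{"xyz": [-3,0,89],"turn": [0,0,-0.094],"grip": 0.6},{"xyz": [-3,0,89],"turn": [0,0,-0.094],"grip": 0.6},{"xyz": [-3,0,89],"turn": [0,0,-0.094],"grip": 0.6},{"xyz": [-3,0,89],"turn": [0,0,-0.094],"grip": 0.1},{"xyz": [-3,0,89],"turn": [0,0,-0.094],"grip": 0.1},{"xyz": [-3,0,89],"turn": [0,0,-0.094],"grip": 0.05},{"xyz": [-3,0,89],"turn": [0,0,-0.094],"grip": 0.05},{"xyz": [-3,0,89],"turn": [0,0,-0.094],"grip": 0.05},{"xyz": [-3,0,89],"turn": [0,0,-0.094],"grip": 0.05}]' --force 50

```text
clock: 11.88
tcp_pos: [0.4891, -0.0589, 0.0308]
orientation: [0.001, -0.112, 0.994, -0.0]
wrist_force: [0.0, 0.6, 6.1]
finger_gap: 0.0163
grip_force: 49.1
```

```bash
python3 w.py 487,-58,110,192.7 475.5,72.3,110,146.3
```

```text
t 11.88 p [489.1 -58.9  30.8] gap 16.3 gf 49.1 F [0.  0.6 6.1]
487,-58,110,192.7 [1.6, 1.3, -79.2] [-0.001, 0.003, 0.002]
475.5,72.3,110,146.3 [-16.1, 130.9, -79.2] [0.0, 0.003, 0.812]
```

Request:
apply_moves --rows '[{"xyz": [0,0,-35],"turn": [0,0,0],"grip": 0.05},{"xyz": [0,0,-60],"turn": [0,0,0.1],"grip": 0.05},{"xyz": [-16,131,-60],"turn": [0,0,0.812],"grip": 0.05},{"xyz": [-16,131,-60],"turn": [0,0,0.812],"grip": 0.05},{"xyz": [-16,131,-60],"turn": [0,0,0.812],"grip": 0.05},{"xyz": [-16,131,-60],"turn": [0,0,0.812],"grip": 0.05},{"xyz": [-16,131,-60],"turn": [0,0,0.812],"grip": 0.05},{"xyz": [-16,131,-60],"turn": [0,0,0.812],"grip": 0.05},{"xyz": [-16,131,-60],"turn": [0,0,0.812],"grip": 0.05},{"xyz": [-16,131,-40],"turn": [0,0,0.812],"grip": 0.05},{"xyz": [-16,131,-30],"turn": [0,0,0.812],"grip": 0.05},{"xyz": [-16,131,-30],"turn": [0,0,0.812],"grip": 0.05}]'

```text
clock: 12.88
tcp_pos: [0.4724, 0.0722, 0.0573]
orientation: [-0.002, 0.289, 0.957, -0.001]
wrist_force: [0.1, 0.5, -0.8]
finger_gap: 0.0158
grip_force: 49.4
```

```bash
python3 see.py scene p4.png 240 160 360 250; python3 w.py 476,72,35,146.3
```

```text
t 12.93 p [472.9  72.2  58.2] gap 16.3 gf 49.4 F [ 0.4  0.6 -0.9]
476,72,35,146.3 [-2.7, 1.6, 23.2] [-0.002, -0.003, 0.001]
```

View pics/p4.png

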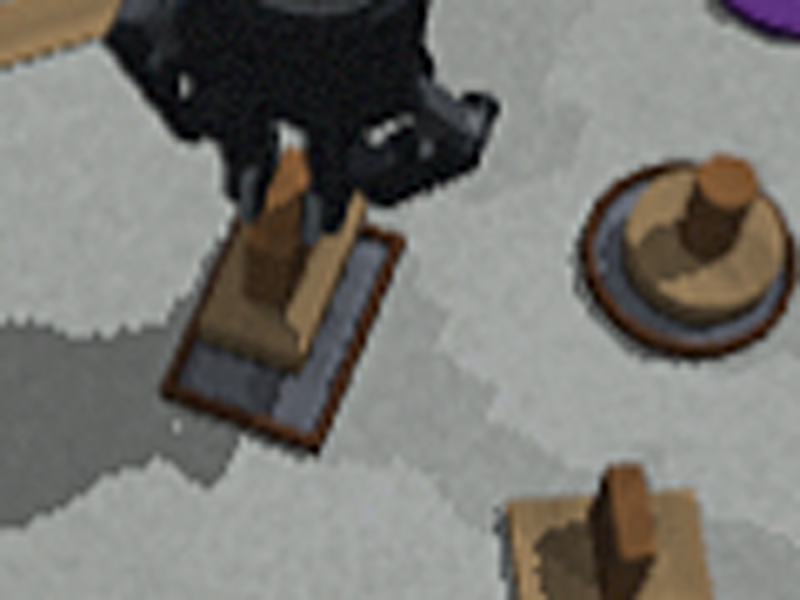

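The oblong stamp hangs parallel to its tray, block front edge at (250,350), tray front edge at (245,420). Lowering.

Request:
apply_moves --rows '[{"xyz": [-3,2,10],"turn": [0,0,0],"grip": 0.05},{"xyz": [-3,2,18],"turn": [0,0,0],"grip": 0.05},{"xyz": [-3,2,23],"turn": [0,0,0],"grip": 0.05},{"xyz": [-3,2,23],"turn": [0,0,0],"grip": 0.05},{"xyz": [-3,2,23],"turn": [0,0,0],"grip": 0.5},{"xyz": [-3,2,23],"turn": [0,0,0],"grip": 0.5},{"xyz": [-3,2,23],"turn": [0,0,0],"grip": 0.5},{"xyz": [-3,2,0],"turn": [0,0,0],"grip": 0.5},{"xyz": [-3,2,-40],"turn": [0,0,0],"grip": 0.5},{"xyz": [-3,2,-65],"turn": [0,0,0],"grip": 0.5},{"xyz": [-3,2,-65],"turn": [0,0,0],"grip": 0.5},{"xyz": [-3,2,-65],"turn": [0,0,0],"grip": 0.5}]'

```text
clock: 13.93
tcp_pos: [0.4797, 0.0725, 0.1263]
orientation: [0.002, 0.29, 0.957, 0.001]
wrist_force: [-0.8, 0.7, -0.9]
finger_gap: 0.0425
grip_force: 0.0
```

```bash
python3 w.py 596,167.5,100,171.3
```

```text
t 13.93 p [479.7  72.5 126.3] gap 42.5 gf 0.0 F [-0.8  0.7 -0.9]
596,167.5,100,171.3 [-43.9, 143.5, 26.8] [0.001, 0.004, -0.436]
```

Request:
apply_moves --rows '[{"xyz": [-43,141,26],"turn": [0,0,-0.436],"grip": 0.5},{"xyz": [-43,141,26],"turn": [0,0,-0.436],"grip": 0.5},{"xyz": [-43,141,26],"turn": [0,0,-0.436],"grip": 0.5},{"xyz": [-43,141,26],"turn": [0,0,-0.436],"grip": 0.5},{"xyz": [-43,141,40],"turn": [0,0,-0.436],"grip": 0.5},{"xyz": [-43,141,50],"turn": [0,0,-0.436],"grip": 0.5},{"xyz": [-43,141,50],"turn": [0,0,-0.436],"grip": 0.5},{"xyz": [-43,141,50],"turn": [0,0,-0.436],"grip": 0.5}]'

```text
clock: 14.6
tcp_pos: [0.5898, 0.1653, 0.0725]
orientation: [-0.002, 0.076, 0.997, -0.001]
wrist_force: [-0.0, -0.9, -0.4]
finger_gap: 0.0422
grip_force: 0.0
```

```bash
python3 w.py 596,167.5,22,171.3
```

```text
t 14.6 p [589.8 165.3  72.5] gap 42.2 gf 0.0 F [-0.  -0.9 -0.4]
596,167.5,22,171.3 [-6.0, 3.2, 50.5] [-0.002, -0.004, -0.001]
```

Request:
apply_moves --rows '[{"xyz": [-5,3,0],"turn": [0,0,0],"grip": 0.5},{"xyz": [-5,3,20],"turn": [0,0,0],"grip": 0.5},{"xyz": [-5,3,40],"turn": [0,0,0],"grip": 0.5},{"xyz": [-5,3,48],"turn": [0,0,0],"grip": 0.5},{"xyz": [-5,3,48],"turn": [0,0,0],"grip": 0.5},{"xyz": [-5,3,48],"turn": [0,0,0],"grip": 0.1},{"xyz": [-5,3,48],"turn": [0,0,0],"grip": 0.1},{"xyz": [-5,3,48],"turn": [0,0,0],"grip": 0},{"xyz": [-5,3,48],"turn": [0,0,0],"grip": 0},{"xyz": [-5,3,48],"turn": [0,0,0],"grip": 0},{"xyz": [-5,3,48],"turn": [0,0,0],"grip": 0}]' --force 80

```text
clock: 15.52
tcp_pos: [0.5985, 0.168, 0.0278]
orientation: [0.001, 0.076, 0.997, -0.0]
wrist_force: [-0.3, -1.7, 6.3]
finger_gap: 0.0075
grip_force: 79.1
```

```bash
python3 - <<'E'
import numpy as np
a=np.radians(-57.6);u=np.array([np.cos(a),np.sin(a)]);n=np.array([-u[1],u[0]]);o=np.array([559.3,-292.1])
for d in(-72,-40,0,2):print(d,o+(d-30)*u)
print("pot",[(np.array([578,-160.5])-o)@u,(np.array([578,-160.5])-o)@n])
E
python3 w.py 596,167.5,110,171.3 505,-206,110,122.4
```

```text
-72 [ 504.64566691 -205.9785516 ]
-40 [ 521.79212435 -232.99704521]
0 [ 543.22519615 -266.77016223]
2 [ 544.29684974 -268.45881809]
pot [np.float64(-101.09359392995795), np.float64(86.30373842612367)]
t 15.52 p [598.5 168.   27.8] gap 7.5 gf 79.1 F [-0.3 -1.7  6.3]
596,167.5,110,171.3 [2.2, -0.8, -82.2] [0.0, 0.003, -0.001]
505,-206,110,122.4 [35.4, -383.8, -82.3] [0.001, 0.002, 0.853]
```

Request:
apply_moves --rows '[{"xyz": [2,-1,0],"turn": [0,0,0],"grip": 0.4},{"xyz": [2,-1,0],"turn": [0,0,0],"grip": 0.4},{"xyz": [2,-1,6],"turn": [0,0,0],"grip": 0.4},{"xyz": [2,-1,11],"turn": [0,0,0],"grip": 0.4},{"xyz": [2,-1,11],"turn": [0,0,0],"grip": 0.4},{"xyz": [2,-1,11],"turn": [0,0,0],"grip": 0.1},{"xyz": [2,-1,11],"turn": [0,0,0],"grip": 0},{"xyz": [2,-1,11],"turn": [0,0,0],"grip": 0},{"xyz": [2,-1,11],"turn": [0,0,0],"grip": 0},{"xyz": [2,-1,11],"turn": [0,0,0],"grip": 0},{"xyz": [2,-1,11],"turn": [0,0,0],"grip": 0}]' --force 60

```text
clock: 16.43
tcp_pos: [0.5951, 0.1674, 0.0151]
orientation: [-0.0, 0.076, 0.997, -0.0]
wrist_force: [-0.2, 0.1, -1.9]
finger_gap: 0.0122
grip_force: 61.0
```

```bash
python3 w.py 596,167.5,110,171.3 505,-206,110,122.4
```

```text
t 16.43 p [595.1 167.4  15.1] gap 12.2 gf 61.0 F [-0.2  0.1 -1.9]
596,167.5,110,171.3 [-0.9, 0.2, -94.9] [-0.0, -0.0, -0.0]
505,-206,110,122.4 [32.4, -382.8, -94.8] [-0.0, -0.0, 0.853]
```

Request:
apply_moves --rows '[{"xyz": [0,0,-10],"turn": [0,0,0],"grip": 0},{"xyz": [0,0,-30],"turn": [0,0,0],"grip": 0},{"xyz": [0,0,-60],"turn": [0,0,0],"grip": 0},{"xyz": [0,0,-90],"turn": [0,0,0],"grip": 0},{"xyz": [1,-15,-97],"turn": [0,0,0.03],"grip": 0},{"xyz": [4,-45,-97],"turn": [0,0,0.1],"grip": 0},{"xyz": [7,-80,-97],"turn": [0,0,0.18],"grip": 0},{"xyz": [10,-115,-97],"turn": [0,0,0.26],"grip": 0},{"xyz": [13,-150,-97],"turn": [0,0,0.34],"grip": 0},{"xyz": [16,-185,-97],"turn": [0,0,0.42],"grip": 0},{"xyz": [19,-220,-97],"turn": [0,0,0.5],"grip": 0},{"xyz": [22,-255,-97],"turn": [0,0,0.58],"grip": 0}]' --force 90

```text
clock: 17.43
tcp_pos: [0.5336, -0.0832, 0.1125]
orientation: [0.0, 0.36, 0.933, -0.0]
wrist_force: [0.3, -0.5, -2.2]
finger_gap: 0.0114
grip_force: 92.7
```

```bash
python3 w.py 505,-206,110,122.4
```

```text
t 17.43 p [533.6 -83.2 112.5] gap 11.4 gf 92.7 F [ 0.3 -0.5 -2.2]
505,-206,110,122.4 [-61.4, -110.2, 2.5] [-0.0, 0.0, 0.268]
```

Request:
apply_moves --rows '[{"xyz": [-17,-31,0],"turn": [0,0,0.075],"grip": 0},{"xyz": [-33,-60,0],"turn": [0,0,0.15],"grip": 0},{"xyz": [-49,-88,0],"turn": [0,0,0.22],"grip": 0},{"xyz": [-61,-110,0],"turn": [0,0,0.268],"grip": 0},{"xyz": [-61,-110,0],"turn": [0,0,0.268],"grip": 0},{"xyz": [-61,-110,0],"turn": [0,0,0.268],"grip": 0},{"xyz": [-61,-110,0],"turn": [0,0,0.268],"grip": 0}]'

```text
clock: 18.02
tcp_pos: [0.5061, -0.2037, 0.1123]
orientation: [-0.0, 0.48, 0.877, 0.0]
wrist_force: [0.2, 0.1, -2.7]
finger_gap: 0.0114
grip_force: 92.7
```

```bash
python3 see.py scene p5.png 90 200 270 335; python3 w.py 505,-206,20,122.4
```

```text
t 18.07 p [ 506.3 -203.2  112.3] gap 11.6 gf 92.7 F [ 0.3 -0.4 -3. ]
505,-206,20,122.4 [-1.7, -2.6, 92.3] [-0.0, -0.001, 0.006]
```

View pics/p5.png

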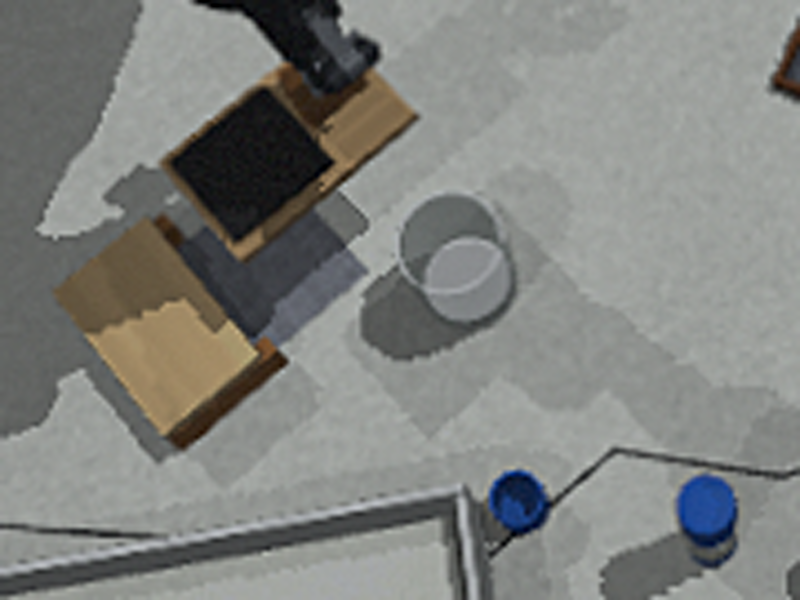

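The pad hangs level and parallel to the dock ((260,160); dock roof (155,345)), and the pot (455,260) stands clear of its path. Lowering.

Request:
apply_moves --rows '[{"xyz": [-2,-3,30],"turn": [0,0,0.006],"grip": 0},{"xyz": [-2,-3,60],"turn": [0,0,0.006],"grip": 0},{"xyz": [-2,-3,80],"turn": [0,0,0.006],"grip": 0},{"xyz": [-2,-3,89],"turn": [0,0,0.006],"grip": 0},{"xyz": [-2,-3,92],"turn": [0,0,0.006],"grip": 0},{"xyz": [-2,-3,92],"turn": [0,0,0.006],"grip": 0},{"xyz": [-2,-3,92],"turn": [0,0,0.006],"grip": 0},{"xyz": [-2,-3,92],"turn": [0,0,0.006],"grip": 0}]'

```text
clock: 18.73
tcp_pos: [0.5066, -0.2076, 0.0219]
orientation: [0.001, 0.482, 0.876, -0.0]
wrist_force: [-0.8, -0.2, -1.7]
finger_gap: 0.0115
grip_force: 92.6
```

```bash
python3 - <<'E'
from h import *
c=cam("scene");P=cloud(c);p=P[200:335,90:270].reshape(-1,3)*1000
a=np.radians(-57.6);u=np.array([np.cos(a),np.sin(a)]);n=np.array([-u[1],u[0]]);o=np.array([559.3,-292.1])
l=np.c_[(p[:,:2]-o)@u,(p[:,:2]-o)@n,p[:,2]]
b=l[(l[:,2]>5)&(l[:,2]<21)&(l[:,0]>-135)&(l[:,0]<-8)&(abs(l[:,1])<50)]
print(len(b),np.percentile(b,[2,98],axis=0).round(1),cv2.minAreaRect(b[:,:2].astype(np.float32)))
r=l[(l[:,2]>29)&(l[:,2]<42)&(l[:,0]>-3)&(l[:,0]<80)&(abs(l[:,1])<60)]
print(cv2.minAreaRect(r[:,:2].astype(np.float32)))
E
python3 w.py 505,-206,17,122.4 521.8,-233,17,122.4 543.2,-266.8,17,122.4
```

```text
615 [[-123.7  -33.5    7.9]
 [ -15.1   36.1   20.8]] ((-69.5843505859375, -1.8137245178222656), (126.92317962646484, 82.3288345336914), 2.920156240463257)
((34.75600051879883, -0.39733123779296875), (106.56935119628906, 63.142948150634766), 89.88330841064453)
t 18.78 p [ 506.5 -207.7   21.9] gap 11.4 gf 92.6 F [ 0.5  0.2 -1.9]
505,-206,17,122.4 [2.3, -0.4, 4.9] [0.001, 0.003, -0.001]
521.8,-233,17,122.4 [-29.5, -0.6, 4.9] [0.001, 0.003, -0.001]
543.2,-266.8,17,122.4 [-69.5, -0.7, 5.1] [0.001, 0.003, -0.001]
```

Request:
apply_moves --rows '[{"xyz": [0,-1,3],"turn": [0,0,0],"grip": 0},{"xyz": [0,-1,6],"turn": [0,0,0],"grip": 0},{"xyz": [0,-1,6],"turn": [0,0,0],"grip": 0},{"xyz": [-6,-1,6],"turn": [0,0,0],"grip": 0},{"xyz": [-14,-1,6],"turn": [0,0,0],"grip": 0},{"xyz": [-22,-1,6],"turn": [0,0,0],"grip": 0},{"xyz": [-30,-1,6],"turn": [0,0,0],"grip": 0},{"xyz": [-38,-1,6],"turn": [0,0,0],"grip": 0},{"xyz": [-45,-1,6],"turn": [0,0,0],"grip": 0},{"xyz": [-50,-1,6],"turn": [0,0,0],"grip": 0},{"xyz": [-50,-1,6],"turn": [0,0,0],"grip": 0}]'

```text
clock: 19.7
tcp_pos: [0.5318, -0.2506, 0.0151]
orientation: [0.001, 0.482, 0.876, 0.0]
wrist_force: [-0.3, 0.5, 3.8]
finger_gap: 0.0115
grip_force: 93.6
```

```bash
python3 see.py scene p6.png 90 200 270 335; python3 w.py 543.2,-266.8,17,122.4
```

```text
t 19.75 p [ 531.7 -250.6   15.1] gap 11.7 gf 93.6 F [-0.9  0.2  4.3]
543.2,-266.8,17,122.4 [-19.8, 1.0, -1.9] [0.0, 0.001, -0.001]
```

View pics/p6.png

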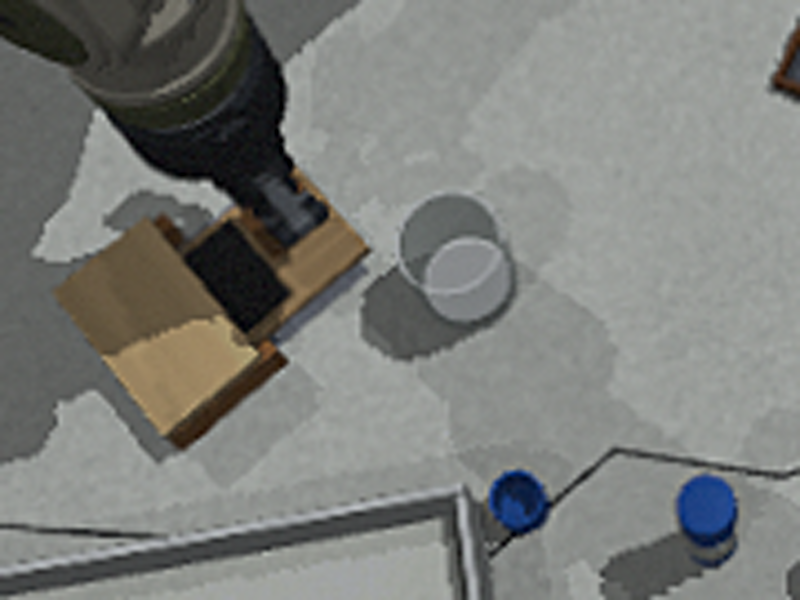

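The pad is entering under the roof, centred (pad (235,275)), the pot untouched.

Request:
apply_moves --rows '[{"xyz": [-6,0,0],"turn": [0,0,0],"grip": 0},{"xyz": [-12,0,0],"turn": [0,0,0],"grip": 0},{"xyz": [-16,0,0],"turn": [0,0,0],"grip": 0},{"xyz": [-18,0,0],"turn": [0,0,0],"grip": 0},{"xyz": [-20,0,0],"turn": [0,0,0],"grip": 0},{"xyz": [-21,0,0],"turn": [0,0,0],"grip": 0},{"xyz": [-22,0,0],"turn": [0,0,0],"grip": 0},{"xyz": [-22,0,0],"turn": [0,0,0],"grip": 0},{"xyz": [-22,0,0],"turn": [0,0,0],"grip": 0}]'

```text
clock: 20.5
tcp_pos: [0.5423, -0.2672, 0.0151]
orientation: [-0.001, 0.482, 0.876, 0.001]
wrist_force: [-3.3, 3.8, 8.3]
finger_gap: 0.0111
grip_force: 94.1
```

```bash
python3 w.py 543.2,-266.8,17,122.4
```

```text
t 20.5 p [ 542.3 -267.2   15.1] gap 11.1 gf 94.1 F [-3.3  3.8  8.3]
543.2,-266.8,17,122.4 [-0.2, 1.0, -1.9] [0.0, -0.002, -0.0]
```

Request:
apply_moves --rows '[{"xyz": [-1,0,0],"turn": [0,0,0],"grip": 0},{"xyz": [-2,0,0],"turn": [0,0,0],"grip": 0},{"xyz": [-3,0,0],"turn": [0,0,0],"grip": 0},{"xyz": [-3,0,0],"turn": [0,0,0],"grip": 0}]'

```text
clock: 20.83
tcp_pos: [0.5437, -0.2694, 0.0151]
orientation: [-0.001, 0.482, 0.876, 0.001]
wrist_force: [-4.2, 5.5, 9.3]
finger_gap: 0.0114
grip_force: 94.3
```

```bash
python3 w.py 543.2,-266.8,17,122.4
```

```text
t 20.83 p [ 543.7 -269.4   15.1] gap 11.4 gf 94.3 F [-4.2  5.5  9.3]
543.2,-266.8,17,122.4 [2.5, 1.0, -1.9] [0.0, -0.002, -0.0]
```

Request:
apply_moves --rows '[{"xyz": [-1,0,0],"turn": [0,0,0],"grip": 0},{"xyz": [-2,0,0],"turn": [0,0,0],"grip": 0},{"xyz": [-3,0,0],"turn": [0,0,0],"grip": 0},{"xyz": [-3,0,0],"turn": [0,0,0],"grip": 0}]'

```text
clock: 21.17
tcp_pos: [0.5436, -0.2693, 0.015]
orientation: [-0.003, 0.481, 0.876, 0.002]
wrist_force: [-8.2, 12.6, 15.7]
finger_gap: 0.0112
grip_force: 95.1
```

```bash
python3 w.py 543.2,-266.8,17,122.4
```

```text
t 21.17 p [ 543.6 -269.3   15. ] gap 11.2 gf 95.1 F [-8.2 12.6 15.7]
543.2,-266.8,17,122.4 [2.4, 1.0, -1.9] [0.0, -0.008, 0.001]
```

It stopped with force rising: home. Unload, release, and lift.

Request:
apply_moves --rows '[{"xyz": [2,0,0],"turn": [0,0,0],"grip": 0},{"xyz": [2,0,-1],"turn": [0,0,0],"grip": 0.4},{"xyz": [2,0,-1],"turn": [0,0,0],"grip": 0.4},{"xyz": [2,0,-1],"turn": [0,0,0],"grip": 0.4},{"xyz": [2,0,-1],"turn": [0,0,0],"grip": 0.4},{"xyz": [2,0,-25],"turn": [0,0,0],"grip": 0.4},{"xyz": [2,0,-60],"turn": [0,0,0],"grip": 0.4},{"xyz": [2,0,-100],"turn": [0,0,0],"grip": 0.4},{"xyz": [2,0,-140],"turn": [0,0,0],"grip": 0.4}]'

```text
clock: 21.92
tcp_pos: [0.5444, -0.2718, 0.155]
orientation: [-0.001, 0.482, 0.876, -0.0]
wrist_force: [1.1, -0.6, 0.1]
finger_gap: 0.0342
grip_force: 0.0
```

```bash
python3 w.py 380,-420,200,122.4
```

```text
t 21.92 p [ 544.4 -271.8  155. ] gap 34.2 gf 0.0 F [ 1.1 -0.6  0.1]
380,-420,200,122.4 [-37.2, -218.2, -44.9] [-0.001, -0.001, -0.001]
```

Request:
apply_moves --rows '[{"xyz": [-37,-218,-45],"turn": [0,0,0],"grip": 0.4},{"xyz": [-37,-218,-45],"turn": [0,0,0],"grip": 0.4},{"xyz": [-37,-218,-45],"turn": [0,0,0],"grip": 0.4},{"xyz": [-37,-218,-45],"turn": [0,0,0],"grip": 0.4},{"xyz": [-37,-218,-45],"turn": [0,0,0],"grip": 0.4},{"xyz": [-37,-218,-45],"turn": [0,0,0],"grip": 0.4},{"xyz": [-37,-218,-45],"turn": [0,0,0],"grip": 0.4}]'

```text
clock: 22.5
tcp_pos: [0.3781, -0.4235, 0.2004]
orientation: [0.001, 0.485, 0.875, -0.001]
wrist_force: [0.2, -0.5, -0.6]
finger_gap: 0.0343
grip_force: 0.0
```

Run:
```python
from h import *
c=cam("scene");cv2.imwrite("pics/f.png",cv2.resize(c["color"][140:320,80:430],(800,411)))
P=cloud(c).reshape(-1,3)*1000
a=np.radians(-57.6);u=np.array([np.cos(a),np.sin(a)]);n=np.array([-u[1],u[0]]);o=np.array([559.3,-292.1])
l=np.c_[(P[:,:2]-o)@u,(P[:,:2]-o)@n,P[:,2]]
b=l[(l[:,2]>45)&(l[:,2]<62)&(abs(l[:,0]+30)<35)&(abs(l[:,1])<20)]
print("bar",cv2.minAreaRect(b[:,:2].astype(np.float32)))
for k,t in {"L":(484,231),"S":(477,359),"O":(475.5,72.3)}.items():
    d=P-np.array([*t,0]);q=P[(np.hypot(d[:,0],d[:,1])<45)]
    kn=q[(q[:,2]>60)];bl=q[(q[:,2]>19)&(q[:,2]<28)]
    print(k,"knob",kn.mean(0).round(1),cv2.minAreaRect(bl[:,:2].astype(np.float32)))
    A=np.c_[bl[:,:2]-t,np.ones(len(bl))];g=bl[abs(bl[:,2]-np.median(bl[:,2]))<3];A=np.c_[g[:,:2]-t,np.ones(len(g))];print("  plane",np.linalg.lstsq(A,g[:,2],rcond=None)[0].round(3))
```

```text
bar ((-27.251934051513672, 0.07280445098876953), (35.50112533569336, 14.762211799621582), 0.06969951838254929)
L knob [485.7 235.   66. ] ((485.2859802246094, 234.6142578125), (56.687076568603516, 53.574649810791016), 53.286373138427734)
  plane [ 2.4000e-02 -1.2000e-02  2.3408e+01]
S knob [476.6 355.3  66.4] ((478.39129638671875, 354.7698059082031), (38.686973571777344, 34.712398529052734), 46.86943435668945)
  plane [-4.0000e-03 -1.0000e-03  2.2672e+01]
O knob [479.3  72.6  66.2] ((477.1948547363281, 73.42618560791016), (40.378662109375, 72.7871322631836), 56.368743896484375)
  plane [-1.0000e-02  4.0000e-03  2.2871e+01]
```

View pics/f.png

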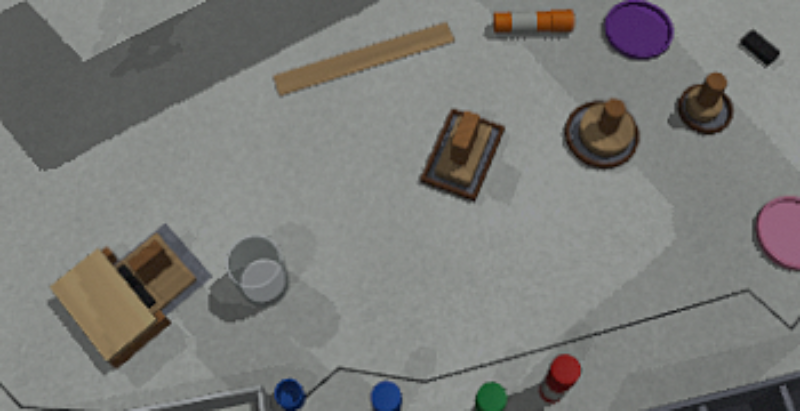

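All three stamps lie flat within their rims ((463,155), (602,133), (706,107)), the pad is home under the roof (160,270; bar at dock x −27, at the stop), and the pot stands upright (257,270). Handing in.

```bash
python3 -c "
from h import *
print(ticket.hand_in())"
```

```text
the job is handed in; nothing more can be done
None
```

All three stamps are upright and flat in their own trays, the ink pad is fully in against the dock's back stop, the water pot is still standing, and the gripper has let go of everything. The job was handed in at about 22.5 s.

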